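# Tighten the skewed screw eye on the hanging rail with a turning bar

## Robot

A 6-joint arm with a two-finger parallel gripper is mounted at the origin on a cart in front of the work surface, level with it; the furniture and walls round the work are solid. World frame = base frame: x ahead of the robot, y to its left, z up, the work surface at z = 0. Lengths are in mm, angles in rad, forces in N, time in s.
With the tool pointing down it reaches from about 275 to 1000 mm from the base axis. Payload 8.4 kg.
Tool frame: the origin (TCP) lies at the centre of the arm's flange, where the gripper is bolted on; the fingertips stand 173 mm ahead of it and the grasp point (between the pads) lies 155 mm ahead of it; z points along the fingers, x is the direction in which the jaws open and shut, and the axes are right-handed (so a half turn about z gives the same grasp; the last joint's range is limited). The gripper opens to 85 mm and grips with 20 to 120 N. Pads are 22 mm wide; open, the fingers measure 114 mm over their backs; the gripper's body (76 mm by 85 mm) begins 54 mm behind the grasp point. The pads swing forward as they close: fully open they stand 13 mm farther back than shut.
Start: joints at [0.768, 0.353, 1.633, -0, 1.155, -0.002], TCP at [448.697, 435.087, 404.681] pointing down, gripper open.
Joint ranges: [-2.63, 2.63], [-0.92, 2.1], [0.06, 2.66], [-1.3, 4.44], [0, 2.69], [-3.02, 3.02]. Speed limits (rad/s): [2.22, 2.22, 2.79, 3.14, 3.14, 3.14].

## Interface

Orientations are given as a 3x3 rotation matrix whose columns are the frame's x, y, z axes.
In Python, from station import * gives the robot as it stands.
- The arm moves only by the shell command python3 -m creep 'ROWS' [FORCE]. ROWS is JSON, a list of rows, each a list of 7 numbers: the shift along the world's x, y, z in mm, then the turn, a rotation vector about the world's x, y, z in degrees, then the opening in per cent of the stroke, from 0 (shut) to 100 (fully open). A call has 1 to 12 rows; each row is the pose to reach, as a shift and turn from the pose commanded when the call began; what a row does not reach only later rows make up. A row lasts 1/8 s, in which the tool goes at most 62.5 mm and 10.7 degrees, less where a joint would pass 70% of its speed; a pose out of reach is approached as far as the arm can. A call with a gripper value outside its range is refused whole. The fingers move at their own pace and stop on an object; FORCE is the grip in N (left out, the last holds). Time passes only in rows, so rows that repeat a pose let the fingers close. It gives the time, the measured TCP pose, the force and the opening at its end, in the units of the state.
- get_state(): the state, without advancing time (a new reading comes with each control period).
- read_camera(name): name is "scene" or "top"; returns (picture, depth): 400x640x3 uint8, red, green, blue; 400x640 float32, mm along the optical axis (not along the pixel's ray), 0 where there is no reading.
- camera_model(name): a dict with "fx", "fy", "cx", "cy" (pixels), "R" (3x3) and "t" (3): a world point X has camera coordinates R X + t. Camera axes: x right, y down, z forward; pixel columns grow to the right and rows downward; lengths in mm; the calibration is good to about 2 mm. A picture is of the moment at which its call begins. camera_model takes no time and is no camera call.
- finish_job(): hands the job in, once; it reports no verdict.
Trained networks look in the newest picture that a camera, given by its name, has taken for a name from the list of things; names that differ only in an ending like _2 or _b are one class to them, and where a whole thing is asked for, a point or a joint stands for the part that bears it (a point fixed in the world has none). Each returns a list of dicts, best first, with "confidence" (0 to 1); they miss things now and then, are a little off and sometimes report something else, mostly with a low value. They report only what shows in the picture. A call takes as long as a camera call. They do not tell look-alikes from the thing itself.
- search_frame(camera, label): "centre" ([x, y, z] in mm, in the coordinates of the camera as it stood for that picture, good to about 4 mm: the middle of the surface that is visible of it).
- landmark_of(camera, label): "centre" ([x, y, z] in mm, in the coordinates of the camera as it stood for that picture, good to about 4 mm: a listed point, or the origin of a listed thing).
The state is a dict: "time_s": time; "q": joint angles; "qd": joint speeds; "joint_torque": joint torques, N m; "tool_pos": TCP position; "ee_rot": TCP orientation; "contact_force": force on the tool from outside, world axes, zero at the start; "torque": the same for the moment, N m; "finger_gap": finger opening in mm.
Only numpy, scipy, OpenCV 4.12 (cv2) and the standard library are available. Lean on these libraries where they do the work, as an engineer would, in place of code of your own. Each camera call takes 0.05 s, during which the arm holds its last target. There are 200 camera calls.

## Task

One of the three screw eyes on the wooden hanging rail is not quite screwed home and its loop stands askew. Pick up the orange-handled bar, slide its steel shaft through that loop and use it as a lever to turn the eye clockwise (seen from above) until its loop stands flat along the rail like the other two. Then draw the bar out again and lay it down flat on the worktop.

Things in the scene. Friction and masses are not known exactly. Their poses are not given: they have to be found in the camera images.
- bar: Loose bar, 0.12 kg: square orange grip (22 x 22 x 80 mm, two thin black bands) with a round steel shaft, 16 mm thick, standing 95 mm out of it, its last 20 mm tapering to 8 mm. Origin on the axis in mid grip; x along the shaft: grip ends at +40 mm, tip at +135 mm. Lies level on the worktop, axis 11 mm high. Balances 29 mm from the origin towards the tip, inside the grip.
- loose_eye_loop (a point): Centre of the skewed steel eye's loop: upright oval ring of 8 mm wire, hole 24 wide, 32 high, centre 52 mm above the worktop. Turns with the eye: z up, x along the hole's axis (away from the robot and to its left at the start), y across the loop. Free play: a shaft through the middle swings about 41 degrees past the hole's axis before it bears on both sides and takes the eye along.
- loose_eye (a joint): Turn of the skewed eye about its upright shank, rad: 0 when its loop stands flat along the rail (hole facing straight across the rail), -0.5 to -0.85 at the start, growing as it is turned clockwise seen from above; stops at -1.1 and +1.1. Takes about 0.06 N m to turn and stays where it is left.
- rail: Fixed pale wooden rail on the worktop, 360 mm long (its y), 60 mm wide (x), 18 mm thick; origin at the middle of its underside. Three alike screw eyes stand along its middle at y = -120, 0 and +120 mm, 48 mm high loops; two are tight (fixed) with their loops flat along the rail, the skewed one may be any of the three.
Not all that is in view belongs to the job. There is more than one size of the bar; the one meant has the size given above.

How it is judged (in metres and radians):
On the way, in this order (a step that is already met when the one before it is completed fails the run):
1. the shaft is through the loop of the skewed eye (x of loose_eye_loop in the frame of bar between 0.04 and 0.12 m and y of loose_eye_loop in the frame of bar between -0.011 and 0.011 m and z of loose_eye_loop in the frame of bar between -0.013 and 0.013 m), for 0.1 s.
2. the eye is turned into line (within 11 degrees) with the shaft still through its loop (all of step 1 and value of joint loose_eye between -0.2 and 0.2 rad), for 0.2 s.
At the end, for the whole second after the job is handed in: The skewed eye stands in line with the rail within 11 degrees (joint between -0.2 and 0.2), and the bar is out of the loop, at rest and flat on the worktop (axis under 20 mm high, within 5 degrees of level) (value of joint loose_eye between -0.2 and 0.2 rad and height (world z) of bar between 0 and 0.02 m and angle between bar's own x axis and vertical between 1.47 and 1.67 rad and linear speed of bar below 0.02 m/s); the robot touches nothing.
It also fails if it takes over 61 s, if anything falls off the work surface, if the arm or the gripper's body presses on something with over 40 N, if the wrist force passes 120 N, or if a joint passes its speed limit or range.

## Working session

There is one attempt and no reset: what is moved stays moved. The work goes in short steps, Python scripts to look and compute and a shell command to move; the robot and the scene stay as the last step left them, time stands still between calls to the robot, and variables do not carry over. Pictures are saved under pics/ and viewed, about 8 in all and at most 12, crops included, and the job is handed in when it is done.

```bash
mkdir -p pics; ls; cat > h.py <<'E'
from station import *
import numpy as np, cv2
def world(cam,p):
    m=camera_model(cam); return np.array(m["R"]).T@(np.array(p)-np.array(m["t"]))
def pts(cam,d):
    m=camera_model(cam); v,u=np.mgrid[:400,:640]
    P=np.stack([(u-m["cx"])/m["fx"]*d,(v-m["cy"])/m["fy"]*d,d],-1)
    return (P-np.array(m["t"]))@np.array(m["R"])
def pix(cam,X):
    m=camera_model(cam); c=np.array(m["R"])@np.array(X,float)+np.array(m["t"])
    return m["fx"]*c[0]/c[2]+m["cx"], m["fy"]*c[1]/c[2]+m["cy"]
def snap(cam,n):
    r,d=read_camera(cam); cv2.imwrite(f"pics/{n}.png",r[...,::-1]); np.save(f"pics/{n}.npy",d); return r,d
E
python3 - <<'E'
from h import *
a,_=snap("scene","s0");b,_=snap("top","t0")
cv2.imwrite("pics/both.png",np.vstack([a,b])[...,::-1][:, :])
for c in("scene","top"):
  m=camera_model(c);print(c,m["fx"],m["cx"],m["cy"],-np.array(m["R"]).T@np.array(m["t"]))
  for l in("bar","loose_eye_loop","rail"):
    for r in landmark_of(c,l): print(c,l,round(r["confidence"],2),world(c,r["centre"]).round(0),np.round(pix(c,world(c,r["centre"]))))
print(get_state()["time_s"])
E
```

```text
pics
scene 403.26994964614414 320.29770061686725 202.8914775695814 [ -37.9017035  -424.57769867  612.49890145]
scene bar 0.9 [ 455. -244.   13.] [387. 280.]
scene loose_eye_loop 0.42 [578. 204.  50.] [253. 161.]
scene rail 0.8 [591.  88.  -3.] [293. 191.]
top 479.05885259167695 320.6421498355203 204.5496547596797 [393.30238452 -35.02730106 899.26188515]
top bar 0.88 [ 453. -249.   15.] [436. 250.]
top bar 0.67 [ 436. -117.    6.] [363. 259.]
top loose_eye_loop 0.48 [577. 200.  52.] [190. 178.]
top rail 0.7 [594.  86.  -2.] [257. 176.]
0.4
```

View pics/s0.png

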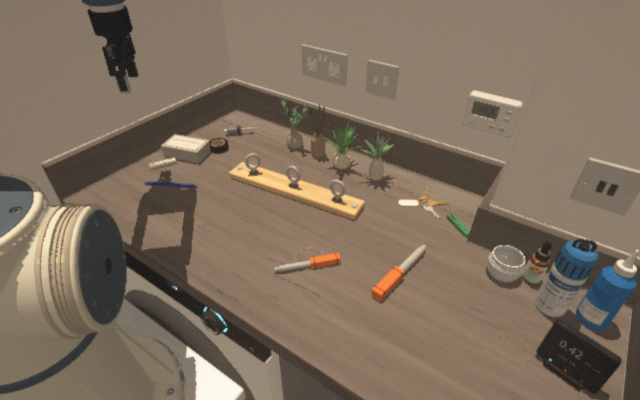

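View pics/t0.png

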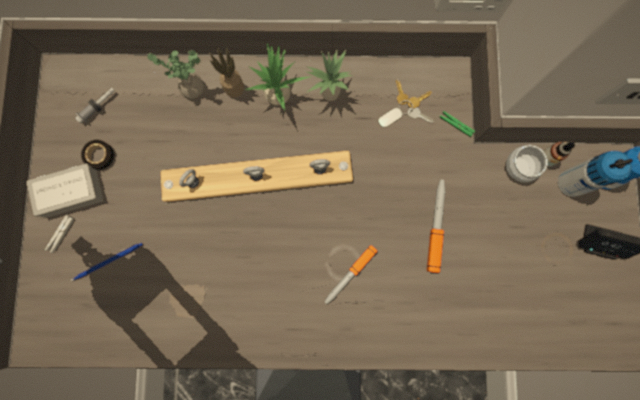

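The scene shows two orange-handled bars, at top pixels (436,250) and (352,275), and the rail with its left eye at (190,178) askew. I'll measure the bars and the eye, and make one enlarged crop.

```bash
python3 - <<'E'
from h import *
r=cv2.imread("pics/t0.png");d=np.load("pics/t0.npy");P=pts("top",d)
hsv=cv2.cvtColor(r,cv2.COLOR_BGR2HSV)
o=((hsv[...,0]<14)&(hsv[...,1]>170)&(hsv[...,2]>120)).astype(np.uint8)
n,lab,st,c=cv2.connectedComponentsWithStats(cv2.morphologyEx(o,cv2.MORPH_CLOSE,np.ones((5,5))))
for i in range(1,n):
  if st[i,4]<100: continue
  Q=P[lab==i]; Q=Q[(Q[:,2]>5)&(Q[:,2]<60)]
  q=Q[:,:2].astype(np.float32); R=cv2.minAreaRect(q); print("orange",c[i],R,np.percentile(Q[:,2],[10,50,90]))
# shafts: points >7mm high near bars
M=(P[...,2]>7)&(P[...,2]<60)&(P[...,0]>300)&(P[...,0]<560)&(P[...,1]<0)&(P[...,1]>-320)
n,lab,st,c=cv2.connectedComponentsWithStats(M.astype(np.uint8))
for i in range(1,n):
  if st[i,4]<150: continue
  q=P[lab==i][:,:2].astype(np.float32);R=cv2.minAreaRect(q);print("whole",c[i],R,cv2.boxPoints(R).round(0).tolist())
# rail
M=(P[...,2]>10)&(P[...,2]<26)&(hsv[...,0]>12)&(hsv[...,0]<28)&(hsv[...,1]>70)&(hsv[...,2]>130)
n,lab,st,c=cv2.connectedComponentsWithStats(M.astype(np.uint8));i=1+st[1:,4].argmax()
q=P[lab==i];R=cv2.minAreaRect(q[:,:2].astype(np.float32));print("rail",R,cv2.boxPoints(R).round(0).tolist(),np.median(q[:,2]))
# eyes
M=(P[...,2]>32)&(P[...,2]<80)&(P[...,0]>520)&(P[...,0]<660)&(P[...,1]>-100)&(P[...,1]<300)
n,lab,st,c=cv2.connectedComponentsWithStats(M.astype(np.uint8))
for i in range(1,n):
  if st[i,4]>15:
    q=P[lab==i];print("eye",c[i],st[i,4],q.mean(0).round(1),cv2.minAreaRect(q[:,:2].astype(np.float32)),q[:,2].max())
a=cv2.resize(r[140:210,155:355],(800,280),interpolation=3);b=cv2.resize(r[170:310,310:460],None,fx=2,fy=2,interpolation=3)
cv2.imwrite("pics/crop1.png",np.vstack([a,cv2.copyMakeBorder(b,0,0,0,500,0)]))
E
```

```text
orange [432.3902439 256.7804878] ((452.9129943847656, -247.20367431640625), (21.610767364501953, 78.19773864746094), 83.26640319824219) [14.06324496 20.93402273 23.87455291]
whole [436.02927928 236.83220721] ((487.12646484375, -252.01553344726562), (22.824739456176758, 147.24000549316406), 82.91837310791016) [[413.0, -254.0], [559.0, -272.0], [562.0, -250.0], [415.0, -232.0]]
whole [351.80212014 272.06360424] ((407.9521484375, -90.73667907714844), (16.987930297851562, 133.8371124267578), 48.29846954345703) [[352.0, -53.0], [452.0, -142.0], [464.0, -129.0], [364.0, -40.0]]
rail ((591.9932250976562, 85.58113861083984), (60.98753356933594, 360.2216796875), 6.7040534019470215) [[541.0, 261.0], [583.0, -97.0], [643.0, -90.0], [601.0, 268.0]] 18.442534612679776
eye [319.28823529 163.55882353] 170 [604.8 -33.8  58.3] ((605.7125854492188, -34.0284309387207), (8.218587875366211, 38.52661895751953), 6.887032508850098) 79.32802975788596
eye [253.49112426 170.47928994] 169 [591.   84.4  58.2] ((591.7291870117188, 84.49911499023438), (8.251007080078125, 37.61226272583008), 5.823065757751465) 78.68036347325595
eye [186.96685083 177.55248619] 181 [577.1 203.3  58. ] ((577.9216918945312, 204.07485961914062), (8.14854907989502, 38.68190002441406), 52.66093063354492) 77.92732258549667
```

View pics/crop1.png

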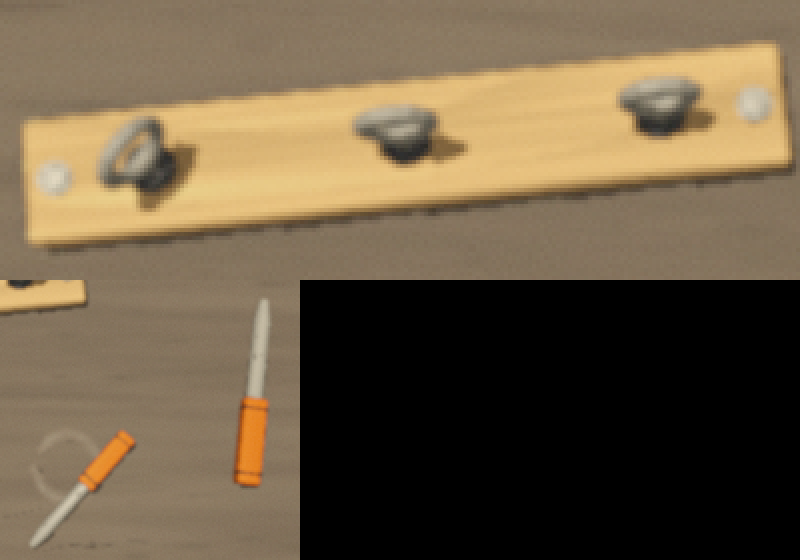

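Two candidates: A at top pixel (436,250), with a grip 22x78 mm and about 175 mm long overall. B at (352,272), with a grip about 17 mm wide and about 140 mm long. A matches the given 22x22x80 mm grip and 175 mm length, and the crop confirms it is the larger bar. The skewed eye is the left one at (187,178): its loop is turned about 46° against the rail, while the other two stand in line.

```bash
python3 -c "
from h import *
s=get_state();print(s['tool_pos'],np.round(s['ee_rot'],3).tolist(),s['finger_gap'],s['contact_force'])"
python3 -m creep '[[0,-60,0,0,0,0,100],[0,-120,0,0,0,0,100],[0,-180,0,0,0,0,100],[0,-240,0,0,0,0,100],[0,-300,0,0,0,0,100],[5,-360,0,0,0,0,100],[10,-420,0,0,0,0,100],[15,-480,0,0,0,0,100],[20,-540,0,0,0,0,100],[23,-600,0,0,0,0,100],[23,-650,0,0,0,0,100],[23,-685,0,0,0,0,100]]' 40
```

```text
[448.67203169 435.06431175 404.58377888] [[0.718, 0.696, -0.0], [0.696, -0.718, -0.0], [-0.0, 0.0, -1.0]] 85.26983926007965 [0.16261269 1.11802736 0.27122737]
time_s: 1.9
tool_pos: [471.4, -252.2, 404.8]
ee_rot: [[0.719, 0.695, 0.0], [0.695, -0.719, -0.0], [0.0, 0.001, -1.0]]
contact_force: [0.8, 0.8, 0.1]
finger_gap: 85.3
```

```bash

python3 -m creep '[[0,1,-30,0,0,10,100],[0,2,-60,0,0,20,100],[0,2,-90,0,0,30,100],[0,2,-120,0,0,39,100],[0,2,-150,0,0,39,100],[0,2,-150,0,0,39,100]]'
python3 - <<'E'
from h import *
r,d=snap("top","t1");r2,_=snap("scene","s1");print(get_state()["q"])
P=pts("top",d);hsv=cv2.cvtColor(r,cv2.COLOR_RGB2HSV)
o=(hsv[...,0]<14)&(hsv[...,1]>170)&(hsv[...,2]>120);o[:,:400]=0;o[:,480:]=0
print(o.sum(),P[o&(P[...,2]>15)].mean(0))
for X in [(471.4,-250,20),(453.5,-247.5,20)]: print(pix("top",X))
u,v=map(int,pix("top",(470,-250,20)));a=cv2.resize(r[160:320,350:510],(480,480),interpolation=3)
cv2.imwrite("pics/c2.png",a[...,::-1])
E
```

```text
time_s: 2.65
tool_pos: [470.9, -247.5, 253.0]
ee_rot: [[0.12, 0.993, -0.004], [0.993, -0.12, 0.002], [0.001, -0.004, -1.0]]
contact_force: [-0.2, 0.0, 0.8]
finger_gap: 85.4
[-4.86708340e-01  4.07507115e-01  1.94903992e+00 -1.80654226e-05
  7.84835677e-01 -1.93713607e+00]
235 [ 447.60319446 -245.09279458   29.35602122]
(np.float64(436.3018122783261), np.float64(240.25828024025287))
(np.float64(435.2429698619448), np.float64(250.00472920442667))
```

View pics/c2.png

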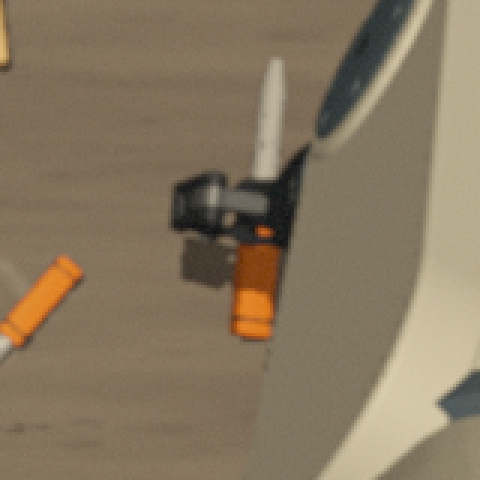

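The crop shows the open jaws straddling the front of bar A's grip (crop ~(250,205)), with the shaft pointing up the picture. Descending and gripping.

```bash

python3 -m creep '[[0,-2,-30,0,0,0,100],[0,-2,-60,0,0,0,100],[0,-2,-78,0,0,0,100],[0,-2,-78,0,0,0,100],[0,-2,-78,0,0,0,60],[0,-2,-78,0,0,0,25],[0,-2,-78,0,0,0,10],[0,-2,-78,0,0,0,10],[0,-2,-78,0,0,0,10],[0,-2,-78,0,0,0,10],[0,-2,-78,0,0,0,10]]' 60
```

```text
time_s: 4.12
tool_pos: [472.0, -250.1, 177.4]
ee_rot: [[0.12, 0.993, 0.001], [0.993, -0.12, -0.0], [-0.0, 0.001, -1.0]]
contact_force: [-1.5, 0.4, 7.4]
finger_gap: 20.3
```

```bash

python3 -m creep '[[0,0,30,0,0,0,10],[0,0,70,0,0,0,10],[0,0,110,0,0,0,10],[0,50,130,0,0,6,10],[0,100,130,0,0,14,10],[0,150,130,0,0,22,10],[0,200,130,0,0,30,10],[2,250,130,0,0,38,10],[4,300,130,0,0,46,10],[5,340,130,0,0,52,10],[5,354,130,0,0,52,10],[5,354,130,0,0,52,10]]'
python3 - <<'E'
from h import *
r,d=snap("top","t2");r2,d2=snap("scene","s2");print(get_state()["tool_pos"],get_state()["finger_gap"])
for c in("top","scene"):
  for l in ("bar",):
    for q in landmark_of(c,l): print(c,round(q["confidence"],2),world(c,q["centre"]).round(0))
a=cv2.resize(r[120:270,150:350],(600,450),interpolation=3);b=cv2.resize(r2[120:320,190:390],(450,450),interpolation=3)
cv2.imwrite("pics/c3.png",cv2.resize(np.hstack([a,b]),(800,343))[...,::-1])
P=pts("top",d)
# shaft pts: high points ahead of the gripper
M=(P[...,2]>110)&(P[...,2]<165)&(P[...,0]>500)&(P[...,0]<600)&(P[...,1]>130)&(P[...,1]<240)
q=P[M];print(len(q))
if len(q)>20:
  R=cv2.minAreaRect(q[:,:2].astype(np.float32));print(R,cv2.boxPoints(R).round().tolist())
  vx=cv2.fitLine(q.astype(np.float32),cv2.DIST_HUBER,0,.01,.01).ravel();print("line",vx.round(3))
E
```

```text
time_s: 5.62
tool_pos: [476.5, 104.4, 306.6]
ee_rot: [[-0.709, 0.706, -0.0], [0.706, 0.709, -0.0], [-0.0, -0.0, -1.0]]
contact_force: [0.0, -0.3, -1.2]
finger_gap: 21.1
[476.55370346 103.25099236 306.5794334 ] 20.96301747340352
top 0.83 [461.  91. 141.]
top 0.69 [ 433. -118.    9.]
scene 0.95 [ 434. -114.    9.]
scene 0.8 [464.  95. 139.]
0
```

View pics/c3.png

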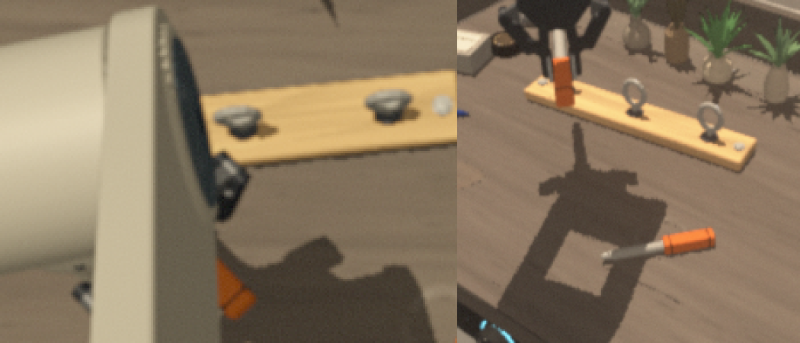

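The right half shows the bar held in the gripper, level-looking, with its grip end towards the camera. The rail eyes are clear. Lowering to loop height in front of the eye.

```bash

python3 -m creep '[[0,0,-40,0,0,0,10],[0,0,-80,0,0,0,10],[0,0,-88,0,0,0,10],[0,0,-88,0,0,0,10]]'
python3 - <<'E'
from h import *
r2,d2=snap("scene","s3");r,d=snap("top","t3")
s=get_state();print(s["tool_pos"],s["finger_gap"])
P=pts("scene",d2);hsv=cv2.cvtColor(r2,cv2.COLOR_RGB2HSV)
o=(hsv[...,0]<14)&(hsv[...,1]>150)&(hsv[...,2]>80)&(P[...,2]>25)&(P[...,1]>0)
q=P[o];top=q[q[:,2]>np.percentile(q[:,2],60)];print(len(q),top[:,2].max(),cv2.fitLine(q.astype(np.float32),cv2.DIST_HUBER,0,.01,.01).ravel().round(2))
# expected points along bar axis
for x in(0,40,115,135,160):
  X=(476.5+(x-18.5)*.707,103.5+(x-18.5)*.707,52);print(x,np.round(X),np.round(pix("scene",X)),np.round(pix("top",X)))
for X in[(577.5,203.8,52),(577.5,203.8,80)]:print(np.round(pix("scene",X)),np.round(pix("top",X)))
b=r2[130:230,200:330].copy()
b=cv2.resize(b,(780,600),interpolation=3);cv2.imwrite("pics/c4.png",b[...,::-1])
E
```

```text
time_s: 6.32
tool_pos: [476.9, 103.6, 218.9]
ee_rot: [[-0.708, 0.706, -0.001], [0.706, 0.708, -0.0], [0.0, -0.001, -1.0]]
contact_force: [-0.4, 0.1, -0.6]
finger_gap: 20.6
[477.41114534 103.94450094 219.89660522] 20.6287458812245
266 71.91088850706507 [7.0000e-01 7.1000e-01 8.0000e-02 4.5638e+02 8.5790e+01 6.1920e+01]
0 [463.  90.  52.] [256. 200.] [248. 242.]
40 [492. 119.  52.] [255. 189.] [233. 226.]
115 [545. 172.  52.] [253. 171.] [205. 196.]
135 [559. 186.  52.] [253. 167.] [197. 188.]
160 [577. 204.  52.] [253. 161.] [188. 179.]
[253. 161.] [188. 178.]
[252. 151.] [183. 175.]
```

View pics/c4.png

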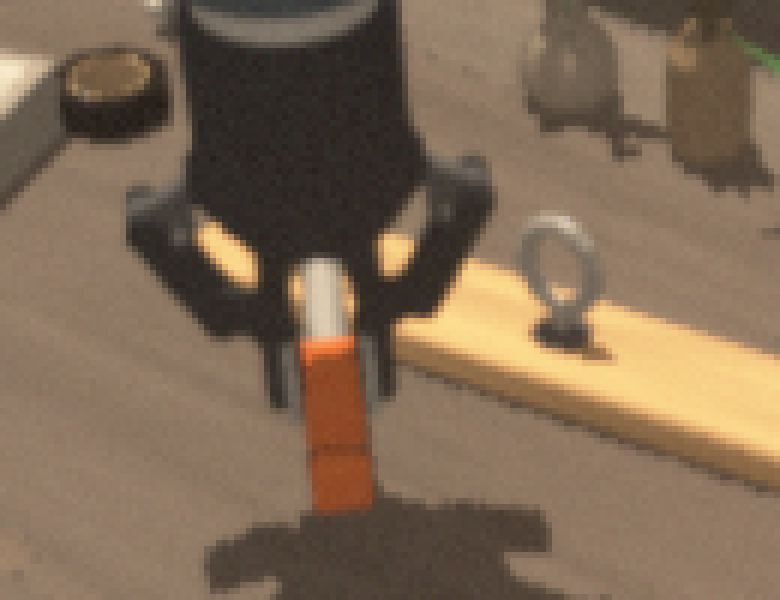

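The crop shows the bar straight in the jaws, its shaft at crop x≈322 (pixel 253.7, as predicted), heading for the hidden loop. Inserting halfway while watching the force.

```bash
python3 - <<'E'
from h import *
d2=np.load("pics/s3.npy");r2=cv2.imread("pics/s3.png");P=pts("scene",d2);hsv=cv2.cvtColor(r2,cv2.COLOR_BGR2HSV)
o=(hsv[...,0]<14)&(hsv[...,1]>150)&(hsv[...,2]>80)&(P[...,2]>25)&(P[...,1]>0)
q=P[o];s=((q[:,:2]-[476.9,103.6])@[.707,.707])+18.5
for a in range(-40,45,10):
  m=(s>a)&(s<=a+10)
  if m.sum()>4: print(a,m.sum(),np.percentile(q[m,2],[50,90]).round(1))
E
python3 -m creep '[[7,7,-1,0,0,0,10],[14,14,-1,0,0,0,10],[21,21,-1,0,0,0,10],[26,26,-1,0,0,0,10],[26,26,-1,0,0,0,10]]'
```

```text
-40 73 [58.7 63.8]
-30 29 [63.5 64.4]
-20 27 [63.4 65.1]
-10 26 [63.4 64.2]
0 28 [63.6 64.9]
10 24 [63.4 64.2]
20 22 [63.3 64.9]
30 14 [62.7 63.9]
time_s: 7.05
tool_pos: [503.1, 130.6, 217.7]
ee_rot: [[-0.709, 0.705, 0.0], [0.705, 0.709, 0.0], [-0.0, 0.0, -1.0]]
contact_force: [-0.6, -0.1, -1.8]
finger_gap: 20.3
```

```bash

python3 -m creep '[[7,7,0,0,0,0,10],[14,14,0,0,0,0,10],[21,21,0,0,0,0,10],[27,27,0,0,0,0,10],[27,27,0,0,0,0,10]]'
python3 - <<'E'
from h import *
r,d=snap("top","t4");r2,d2=snap("scene","s4")
a=cv2.resize(r[130:250,130:270],(560,480),interpolation=3);b=cv2.resize(r2[120:220,200:300],(480,480),interpolation=3)
cv2.imwrite("pics/c5.png",cv2.resize(np.hstack([a,b]),(800,369))[...,::-1])
for c in("top","scene"):
    for q in landmark_of(c,"loose_eye_loop"): print(c,round(q["confidence"],2),world(c,q["centre"]).round(0))
E
```

```text
time_s: 7.68
tool_pos: [530.2, 157.6, 217.7]
ee_rot: [[-0.709, 0.705, 0.0], [0.705, 0.709, 0.0], [-0.0, 0.0, -1.0]]
contact_force: [-0.5, -0.8, -1.2]
finger_gap: 20.5
scene 0.45 [579. 203.  50.]
```

View pics/c5.png

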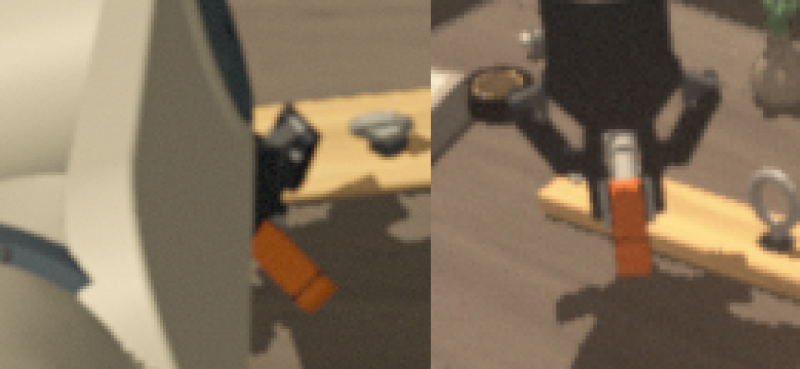

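The bar is through the loop with no contact force. Now swinging it clockwise about the loop centre.

```bash

python3 -m creep '[[-7,8,0,0,0,-10,10],[-12.5,18,0,0,0,-20,10],[-16.5,29,0,0,0,-30,10],[-18.5,40.5,0,0,0,-40,10],[-18.5,40.5,0,0,0,-40,10]]'
python3 -m creep '[[0.5,6,0,0,0,-5,10],[0,11.5,0,0,0,-10,10],[0.5,17,0,0,0,-15,10],[2,23,0,0,0,-20,10],[4,28,0,0,0,-25,10],[6,33.5,0,0,0,-30,10],[9,39,0,0,0,-35,10],[11,43,0,0,0,-39,10],[11,43,0,0,0,-39,10]]'
python3 - <<'E'
from h import *
r,d=snap("top","t5");r2,d2=snap("scene","s5")
a=cv2.resize(r[130:250,130:270],(560,480),interpolation=3);b=cv2.resize(r2[120:220,200:300],(480,480),interpolation=3)
cv2.imwrite("pics/c6.png",cv2.resize(np.hstack([a,b]),(800,369))[...,::-1])
s=get_state();print(s["contact_force"],s["torque"])
P=pts("scene",d2)
M=(P[...,2]>32)&(P[...,2]<80)&(np.hypot(P[...,0]-577.5,P[...,1]-203.8)<28)
print(M.sum())
E
```

```text
time_s: 8.5
tool_pos: [510.9, 197.8, 217.7]
ee_rot: [[-0.091, 0.996, -0.0], [0.996, 0.091, -0.0], [-0.0, -0.0, -1.0]]
contact_force: [0.4, -0.6, -0.6]
finger_gap: 20.5
time_s: 9.62
tool_pos: [522.2, 240.7, 217.7]
ee_rot: [[0.554, 0.832, -0.0], [0.832, -0.554, 0.001], [0.0, -0.0, -1.0]]
contact_force: [-1.6, 4.6, -1.3]
finger_gap: 20.7
[-0.94872492  5.58258395 -0.92878482] [1.0067003  0.23146961 0.29645385]
212
```

View pics/c6.png

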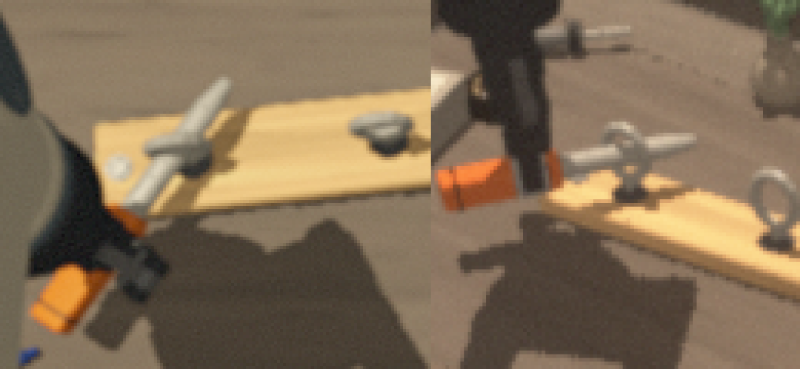

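The shaft is through the left loop (left half ~(185,145)), and the loop now stands almost in line with its neighbour. Measuring its angle from the points above the shaft.

```bash
python3 - <<'E'
from h import *
for cam,n in(("top","t5"),("scene","s5"),("top","t0")):
  P=pts(cam,np.load(f"pics/{n}.npy"))
  for C in((577.5,203.8),(591.7,84.5)):
   for z0 in (62,66):
    M=(P[...,2]>z0)&(P[...,2]<82)&(np.hypot(P[...,0]-C[0],P[...,1]-C[1])<22)
    q=P[M][:,:2].astype(np.float32)
    if len(q)<10: continue
    l=cv2.fitLine(q,cv2.DIST_HUBER,0,.01,.01).ravel();print(n,C,z0,len(q),"loop normal yaw",round((np.degrees(np.arctan2(l[1],l[0]))-90+90)%180-90,1),cv2.minAreaRect(q),q.mean(0))
E
```

```text
t5 (577.5, 203.8) 62 94 loop normal yaw 11.0 ((575.8779296875, 202.96734619140625), (18.010095596313477, 32.6663932800293), 28.513044357299805) [577.61584 202.00812]
t5 (577.5, 203.8) 66 84 loop normal yaw 10.8 ((577.4136962890625, 203.94100952148438), (8.162732124328613, 32.84504318237305), 11.41193962097168) [577.5579 202.6586]
t5 (591.7, 84.5) 62 93 loop normal yaw 7.8 ((591.879150390625, 84.79789733886719), (7.685149669647217, 36.0167121887207), 7.611763000488281) [591.36615   83.715515]
t5 (591.7, 84.5) 66 80 loop normal yaw 7.8 ((591.7454833984375, 85.79806518554688), (7.685149669647217, 32.5902214050293), 7.611763000488281) [591.4305    84.579895]
s5 (577.5, 203.8) 62 41 loop normal yaw 12.0 ((575.098876953125, 202.76466369628906), (7.638923168182373, 30.130237579345703), 14.945833206176758) [575.9655  201.69377]
s5 (577.5, 203.8) 66 32 loop normal yaw 11.9 ((575.1727294921875, 203.7688751220703), (7.317012786865234, 28.533294677734375), 11.977590560913086) [575.949   201.99503]
s5 (591.7, 84.5) 62 45 loop normal yaw 8.8 ((590.6552734375, 83.74010467529297), (9.088390350341797
[... 192 characters left out ...]
903160095215) [589.45886   81.881485]
t0 (577.5, 203.8) 62 93 loop normal yaw 53.3 ((577.9278564453125, 203.63339233398438), (7.087155818939209, 36.164764404296875), 51.836971282958984) [577.2324  203.47978]
t0 (577.5, 203.8) 66 81 loop normal yaw 53.7 ((578.0001220703125, 203.59568786621094), (7.032059192657471, 31.344585418701172), 52.369171142578125) [577.51227 203.40955]
t0 (591.7, 84.5) 62 88 loop normal yaw 9.2 ((591.62744140625, 85.49636840820312), (8.251007080078125, 34.2379035949707), 5.823065757751465) [591.3021   84.56566]
t0 (591.7, 84.5) 66 79 loop normal yaw 7.8 ((591.69287109375, 84.8546371459961), (8.251007080078125, 30.606369018554688), 5.823065757751465) [591.4908  83.967 ]
```

```bash

python3 -m creep '[[1.5,2,0,0,0,-2,10],[3,4,0,0,0,-4,10],[3,4,0,0,0,-4,10],[3,4,0,0,0,-4,10],[3,4,0,0,0,-4,10]]'
python3 - <<'E'
from h import *
d=snap("top","t6")[1]
P=pts("top",d)
for C in((577.5,203.8),(591.7,84.5)):
    M=(P[...,2]>66)&(P[...,2]<82)&(np.hypot(P[...,0]-C[0],P[...,1]-C[1])<22)
    q=P[M][:,:2].astype(np.float32)
    l=cv2.fitLine(q,cv2.DIST_HUBER,0,.01,.01).ravel();print((np.degrees(np.arctan2(l[1],l[0])))%180)
E
```

```text
time_s: 10.35
tool_pos: [525.1, 244.5, 217.7]
ee_rot: [[0.611, 0.792, -0.0], [0.792, -0.611, 0.001], [0.0, -0.0, -1.0]]
contact_force: [-2.4, 5.6, -0.9]
finger_gap: 20.5
95.68656
98.306
```

```bash

python3 -m creep '[[-6,-9.5,0,0,0,10,10],[-10,-19,0,0,0,19,10],[-12.5,-29,0,0,0,28,10],[-12.5,-29,0,0,0,28,10]]'
python3 -m creep '[[-15,2.6,0,0,0,0,10],[-30,5.3,0,0,0,0,10],[-50,8.7,0,0,0,0,10],[-70,12.3,0,0,0,0,10],[-95,16.7,0,0,0,0,10],[-118,21,0,0,0,0,10],[-118,21,0,0,0,0,10]]'
python3 - <<'E'
from h import *
d=snap("top","t7")[1]
P=pts("top",d)
for C in((577.5,203.8),(591.7,84.5)):
    M=(P[...,2]>55)&(P[...,2]<82)&(np.hypot(P[...,0]-C[0],P[...,1]-C[1])<22)
    q=P[M][:,:2].astype(np.float32)
    l=cv2.fitLine(q,cv2.DIST_HUBER,0,.01,.01).ravel();print(len(q),(np.degrees(np.arctan2(l[1],l[0])))%180)
M=(P[...,2]>4)&(P[...,0]>330)&(P[...,0]<540)&(P[...,1]>190)&(P[...,1]<300)&(P[...,2]<35);print("low stuff",M.sum())
E
```

```text
time_s: 10.9
tool_pos: [512.5, 214.5, 217.6]
ee_rot: [[0.171, 0.985, -0.001], [0.985, -0.171, -0.001], [-0.001, -0.0, -1.0]]
contact_force: [0.1, 0.6, -1.1]
finger_gap: 20.8
time_s: 11.78
tool_pos: [392.6, 236.7, 217.6]
ee_rot: [[0.17, 0.985, -0.001], [0.985, -0.17, -0.001], [-0.001, -0.001, -1.0]]
contact_force: [1.0, -0.5, -1.8]
finger_gap: 20.6
101 97.06467
101 98.09208
low stuff 74
```

View pics/t7.png

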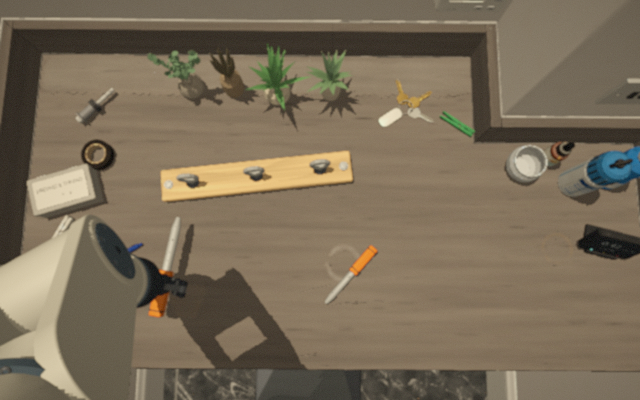

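Eye is within about 1° of its neighbour; the bar is out, over clear worktop at (165,265) px. Laying it down.

```bash

python3 -m creep '[[0,0,-15,0,0,0,10],[0,0,-30,0,0,0,10],[0,0,-38,0,0,0,10],[0,0,-40.5,0,0,0,10],[0,0,-40.5,0,0,0,10],[0,0,-40.5,0,0,0,10],[0,0,-40.5,0,0,0,30],[0,0,-40.5,0,0,0,50],[0,0,-40.5,0,0,0,60],[0,0,-40.5,0,0,0,60],[0,0,-40.5,0,0,0,60]]'
```

```text
time_s: 13.2
tool_pos: [394.7, 236.6, 177.1]
ee_rot: [[0.172, 0.985, -0.0], [0.985, -0.172, -0.0], [-0.0, -0.0, -1.0]]
contact_force: [0.1, 0.7, -1.1]
finger_gap: 51.3
```

```bash

python3 -m creep '[[0,0,20,0,0,0,60],[0,0,50,0,0,0,60],[0,0,100,0,0,0,60],[0,0,150,0,0,0,60],[0,0,200,0,0,0,60],[0,-50,220,0,0,0,60],[0,-110,220,0,0,0,60],[0,-170,220,0,0,0,60],[0,-230,220,0,0,0,60],[0,-290,220,0,0,0,60],[0,-290,220,0,0,0,60],[0,-290,220,0,0,0,60]]'
python3 - <<'E'
from h import *
r,d=snap("top","t8");P=pts("top",d)
for C in((577.5,203.8),(591.7,84.5)):
    M=(P[...,2]>55)&(P[...,2]<82)&(np.hypot(P[...,0]-C[0],P[...,1]-C[1])<22)
    q=P[M][:,:2].astype(np.float32)
    l=cv2.fitLine(q,cv2.DIST_HUBER,0,.01,.01).ravel();print(len(q),(np.degrees(np.arctan2(l[1],l[0])))%180)
hsv=cv2.cvtColor(r,cv2.COLOR_RGB2HSV)
o=(hsv[...,0]<14)&(hsv[...,1]>150)&(hsv[...,2]>100)&(P[...,1]>150)&(P[...,2]>12)
q=P[o];print("grip",q.mean(0),np.percentile(q[:,2],[10,50,90]))
t=P[(P[...,2]>7)&(P[...,2]<40)&(P[...,0]>425)&(P[...,0]<535)&(P[...,1]>195)&(P[...,1]<250)]
for a in range(425,535,20):
  m=(t[:,0]>a)&(t[:,0]<=a+20); print(a,m.sum(),np.median(t[m],0).round(1) if m.any() else "")
E
```

```text
time_s: 14.7
tool_pos: [394.5, -53.4, 397.1]
ee_rot: [[0.173, 0.985, -0.0], [0.985, -0.173, 0.0], [0.0, -0.0, -1.0]]
contact_force: [-1.0, 0.8, 0.1]
finger_gap: 51.3
103 95.660034
101 98.224724
grip [373.51851268 235.53533477  19.66670091] [14.91098049 20.40337437 23.21517409]
425 95 [435.4 227.3  17.4]
445 99 [455.4 223.9  17.6]
465 92 [475.5 220.8  17.6]
485 79 [493.  217.8  16.9]
505 9 [506.  216.1  15.8]
525 0
```

View pics/t8.png

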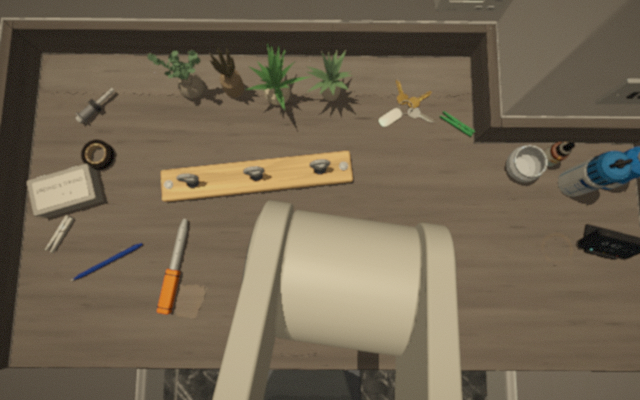

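The bar lies flat on the worktop at (175,268) px, clear of the rail. The left eye at (190,180) is in line with the others, and the robot touches nothing.

```bash
python3 -c "
from station import *
print(finish_job())"
```

```text
the job is handed in; nothing more can be done
None
```

I turned the skewed left-hand eye into line with the rail and laid the bar flat on the worktop. The job was handed in at about 14.7 s of the 61 s allowed. `finish_job()` gives no verdict, so the result below rests on my own checks.

- **Bar:** I used the larger orange-handled bar, whose grip measured 22 x 78 mm. I slid its shaft through the loop without noticeable force. I then swung it clockwise about the loop centre, with at most about 6 N at the wrist in the readings.
- **Eye:** It started about 46° out of line. The last picture shows it within about 1–3° of its neighbour and the rail; individual readings scattered by 2–3°, well inside the 11° allowed.
- **Final position:** The bar's shaft top is level at about 17.5 mm along its length, so it lies flat and at rest. The bar is out of the loop and the gripper is clear of everything. No checks failed.

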